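# Bring the microtome's knife carriage up to the wax block

### The job

On the microtome, push the ball-ended clamp lever over to its released end to free the knife carriage, then push the carriage forward until the blade's edge stands about 5 mm short of the wax block, and push the lever fully back so that the carriage is clamped there. The blade must not meet the wax; touch neither of them, and leave the things lying about where they are.

Things in the scene. Friction and masses are not known exactly. Their poses are not given: they have to be found in the camera images.
- microtome: White rotary microtome, fixed, 610 x 290 x 262 mm. Origin on the bench, x axis 'forward' from the operator's side (front) to the tall housing, z up, y the operator's left; forward lies roughly along world +y. In this frame (mm): base plate x -145 to 215, y -125 to 125, top z 35; housing from x 215, y -145 to 145; handwheel at its right side, x 262 to 418, y to -254.
- knife_carriage (a joint): How far the grey knife carriage is pushed forward, in m: 0 = hard back (its middle at the microtome's origin), 0.070 = end of the rail; starts at 0 to 0.015. It is 110 mm long (x), 130 wide, z 36 to 97 mm; the blade holder on it is below z 112 mm over the rear 30 mm, 130 mm elsewhere. Released, it slides with 9 N of friction and stays where left; clamped, it holds against 25 N and more.
- push_face (a point): Centre of the carriage's flat upright front face, the one turned to the operator, to push on (the face is 130 mm wide, from z 36 to 97 mm; the point is at z 72 mm). Axes as the microtome's: push along +x. The blade's edge is 87 mm ahead of this face.
- clamp_lever (a joint): Angle of the clamp lever in rad: 0 = clamped (cam at its high point, lever leaning 55 degrees from upright towards the operator), 1.40 = released (cam at its low point, lever leaning 25 degrees towards the housing). The carriage is free above about 0.4. The lever stays where it is left and takes about 3 N at the ball; pressed on at its end it drags a free carriage. Starts at 0 to 0.10.
- lever_ball (a point): Centre of the black ball (28 mm diameter) at the end of the clamp lever, 85 mm from the pivot; the arm between is a steel bar of 11 mm diameter. The lever stands on the operator's right of the carriage (ball 100 mm right of the carriage's middle, 21 mm clear of its side), rides with it and swings in an upright fore-and-aft plane. This point moves with the lever; its axes turn with it.
- lever_pivot (a point): Pivot of the clamp lever, in the plane of the lever's arm, 64 mm above the bench, 25 mm ahead of the push face; moves with the carriage. Axes as the microtome's (x forward, lever axis along y). A round steel hub with an eccentric disc, 21 mm in radius at most, surrounds it.
- blade_edge (a point): Middle of the blade's cutting edge, the foremost and highest line of the carriage, 80 mm wide along y, 128 mm above the bench. Axes as the microtome's; moves with the carriage. The thin steel blade is not to be touched.
- wax_face (a point): Point on the front face of the wax block at the height of the blade's edge. The face (36 mm wide, z 124 to 150 mm) is turned to the blade. Axes as the microtome's: the gap is this point's x minus that of the blade edge, along the microtome's x axis. 28 to 63 mm at the start.
- specimen: The specimen head that stands out of the housing at z 108 to 180 mm, 62 mm wide, with the grey cassette and the white wax block at its front; origin at the middle of the wax block's front face. Not to be touched.
- cassette: Spare white cassette with wax on it, 41 x 29 x 14 mm, lying on the bench in front of the microtome; origin under its centre. Leave alone.
- forceps: Steel forceps, 125 mm long, 7 mm high, lying on the bench at the right of the microtome; origin under the middle. Leave alone.
- fine_brush: Fine brush, 180 mm long, 9 mm thick, lying on the bench in front of the microtome; origin under the middle. Leave alone.
- slide_box: Closed box for glass slides, 176 x 90 x 36 mm; origin under its centre. Leave alone.
- wash_bottle: White wash bottle, 70 mm in diameter, 189 mm high with its spout; origin under its centre. Leave alone.
- coplin_jar: Glass staining jar with a white cap, 52 x 52 x 100 mm; origin under its centre. Leave alone.
- beaker: Glass beaker, 68 mm in diameter, 90 mm high; origin under its centre. Leave alone.

How it is judged (in metres and radians):
On the way, in this order (a step that is already met when the one before it is completed fails the run):
1. the clamp lever is swung over to its released end (over 1.2 rad) with the carriage still back (moved under 12 mm) (value of joint clamp_lever above 1.2 rad and distance of push_face from where it was at the start of the episode below 0.012 m), for 0.1 s.
2. with the lever still released (over 1.0 rad), the carriage is pushed forward and left with the blade's edge 1 to 10 mm short of the wax (x of blade_edge in the frame of wax_face between -0.01 and -0.001 m and value of joint clamp_lever above 1 rad and velocity of joint knife_carriage below 0.01 m/s), for 0.2 s.
At the end, for the whole second after the job is handed in: The carriage is at rest with the blade's edge 1 to 10 mm short of the wax face, the clamp lever is back within 0.2 rad of its clamped end, and every bystander is within 20 mm of where it began (x of blade_edge in the frame of wax_face between -0.01 and -0.001 m and value of joint clamp_lever below 0.2 rad and velocity of joint knife_carriage between -0.003 and 0.003 m/s and velocity of joint clamp_lever between -0.05 and 0.05 rad/s and distance of each of cassette, forceps, fine_brush, slide_box, wash_bottle, coplin_jar, beaker from where it was at the start of the episode below 0.02 m); the robot touches nothing.
It fails at once if the blade meets the wax block (gap under 0.3 mm) (x of blade_edge in the frame of wax_face above -0.0003 m).
It fails at once if the robot touches the blade (contact force between any of the fingers, the arm and knife_carriage_c0 above 0.5 N).
It fails at once if the robot touches the wax block or the specimen head (contact force between any of the fingers, the arm and specimen above 0.5 N).
It fails at once if a bystander is lifted, carried or knocked away (moved over 20 mm) (distance of any of cassette, forceps, fine_brush, slide_box, wash_bottle, coplin_jar, beaker from where it was at the start of the episode above 0.02 m).
It also fails if it takes over 64 s, if anything falls off the work surface, if the arm or the gripper's body presses on something with over 40 N, if the wrist force passes 120 N, or if a joint passes its speed limit or range.

### The arm

A 6-joint arm with a two-finger parallel gripper is mounted at the origin on the work surface. World frame = base frame: x ahead of the robot, y to its left, z up, the work surface at z = 0. Lengths are in mm, angles in rad, forces in N, time in s.
With the tool pointing down it reaches from about 350 to 775 mm from the base axis. Payload 7.3 kg.
Tool frame: the origin (TCP) lies at the very end of the fingers, on their centre line; the grasp point (between the pads) lies 19 mm behind it; z points along the fingers, y is the line along which they close (so a half turn about z gives the same grasp; the last joint's range is limited). The gripper opens to 92 mm and grips with 3 to 60 N. Pads are 19 mm wide; open, the fingers measure 130 mm over their backs; the gripper's body (75 mm by 190 mm) begins 47 mm behind the grasp point.
Start: joints at [1.11, 0.342, 1.524, -0, 1.275, -0.146], TCP at [162.539, 499.225, 226.741] pointing down, gripper open.
Joint ranges: [-2.53, 2.53], [-0.77, 2.02], [0.04, 2.7], [-1, 4.14], [0.28, 2.66], [-3.11, 3.11]. Speed limits (rad/s): [2.57, 2.57, 3.14, 3.14, 3.14, 3.14].

### API

Orientations are given as a unit quaternion [x, y, z, w].
In Python, from rig import arm gives the robot as it stands.
- The arm moves only by the tool step_arm, never from a script. Its argument "rows" is a list of rows, each a list of 7 numbers: the shift along the world's x, y, z in mm, then the turn, a rotation vector about the world's x, y, z in units of 5 degrees (1.0 is 5 degrees), then the opening, from 0 (shut) to 1 (fully open). In form: [[tx, ty, tz, rx, ry, rz, grip], ...]. A call has 1 to 20 rows; each row shifts and turns the commanded pose from where the row before left it; what a row does not reach is not made up. A row lasts 1/8 s, in which the tool goes at most 62.5 mm and 10.7 degrees, less where a joint would pass 70% of its speed; a pose out of reach is approached as far as the arm can. A call with a gripper value outside its range is refused whole. The fingers move at their own pace and stop on an object; "grip_force" is the grip in N (left out, the last holds). Time passes only in rows, so rows that do not move let the fingers close. It gives the time, the measured TCP pose, the force, the opening and the grip force at its end, in the units of the state.
- arm.observe(): the state, without advancing time (a new reading comes with each control period).
- arm.read_camera(name): name is "scene" or "side" or "wrist"; returns the picture (420x560x3 uint8, red, green, blue); there is no depth.
- arm.camera_info(name): a dict with "K" (3x3 intrinsics, pixels), "position" and "attitude" of the camera in the world. Camera axes: x right, y up, looking along -z (the intrinsics and any distortion apply to the point x, -y, -z); pixel columns grow to the right and rows downward; lengths in mm; the calibration is good to about 2 mm. A picture is of the moment at which its call begins: read the wrist's pose just before it. camera_info takes no time and is no camera call; for the wrist camera it gives the pose at the moment of the call.
- arm.finish_job(): hands the job in; it is judged then, once.
The state is a dict: "t": time; "q": joint angles; "joint_velocities": joint speeds; "tau": joint torques, N m; "ee_pos": TCP position; "tool_rot": TCP orientation; "wrist_force": force on the tool from outside, world axes, zero at the start; "wrist_torque": the same for the moment, N m; "width": finger opening in mm; "finger_force": force on a finger pad.
Only numpy, scipy, OpenCV 4.12 (cv2) and the standard library are available. Lean on these libraries where they do the work, as an engineer would, in place of code of your own. Each camera call takes 0.05 s, during which the arm holds its last target. There are 200 camera calls.

## Working session

There is one attempt and no reset: what is moved stays moved. The work goes in short steps, Python scripts to look and compute and a tool call to move; the robot and the scene stay as the last step left them, time stands still between calls to the robot, and variables do not carry over. Pictures are saved under pics/ and viewed, at most 10 in all, crops included, and the job is handed in when it is done.

Besides the shell and the picture viewer there is one more tool, called as a command line: name --pt "numbers of a row" for each row, then --argument value for the rest. step_arm: Moves the arm, as the interface text tells. Its arguments: {"type":"object","properties":{"rows":{"type":"array"},"grip_force":{"type":"number"}},"required":["rows"]}

```bash
mkdir -p pics; ls
python3 - <<'E'
from rig import arm
import cv2
s=arm.observe(); print(s)
for n in("scene","side","wrist"):
    i=arm.camera_info(n); print(n,i)
    cv2.imwrite(f"pics/{n}0.png",arm.read_camera(n)[:,:,::-1])
E
```

```text
pics
{'t': 0.0, 'q': array([ 1.10996269e+00,  3.42738966e-01,  1.52501647e+00,  1.81993866e-05,
        1.27537516e+00, -1.45966066e-01]), 'joint_velocities': array([ 2.19726609e-03, -1.07174245e-03,  3.50245149e-04, -9.60157592e-04,
       -1.92681606e-05,  1.93049965e-03]), 'tau': array([-1.19668050e-03, -4.31251931e+01, -2.44216561e+01,  7.17147742e-02,
        5.61194227e-02, -1.75751538e-04]), 'ee_pos': array([162.36474767, 498.84250195, 226.03671559]), 'tool_rot': array([ 1.56786826e-01,  9.87632168e-01, -7.31247158e-04, -2.38048155e-04]), 'wrist_force': array([0.14110634, 0.01310925, 0.88878551]), 'wrist_torque': array([ 0.05619852, -0.00882476,  0.03997262]), 'finger_force': 0.0, 'width': 91.85899282076542}
scene {'K': array([[391.89273789,   0.        , 288.38620373],
       [  0.        , 391.89273789, 206.80803721],
       [  0.        ,   0.        ,   1.        ]]), 'position': array([1140.77004806, -212.36431051,  686.19389629]), 'attitude': array([0.2488245 , 0.27662251, 0.67317262, 0.63906571])}
side {'K': array([[432.15444016,   0.        , 272.77868839],
       [  0.        , 432.15444016, 209.27216824],
       [  0.        ,   0.        ,   1.        ]]), 'position': array([ 216.65580363, -747.63879398,  713.18336697]), 'attitude': array([ 0.36956067, -0.12160178, -0.31366033,  0.86617268])}
wrist {'K': array([[364.15692811,   0.        , 275.74812909],
       [  0.        , 364.15692811, 201.77106714],
       [  0.        ,   0.        ,   1.        ]]), 'position': array([ 94.40093067, 520.65673138, 383.74271128]), 'attitude': array([-0.10677011, -0.07676073,  0.5825169 ,  0.80211096])}
```

Run:
```python
import cv2,numpy as np
a=cv2.imread("pics/scene0.png");b=cv2.imread("pics/side0.png");c=cv2.imread("pics/wrist0.png")
cv2.imwrite("pics/sc2.png",cv2.resize(a,(800,600),interpolation=cv2.INTER_CUBIC))
cv2.imwrite("pics/m.png",np.hstack([cv2.resize(b,(400,300)),cv2.resize(c,(400,300))]))
```

```text
(no output)
```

View pics/sc2.png

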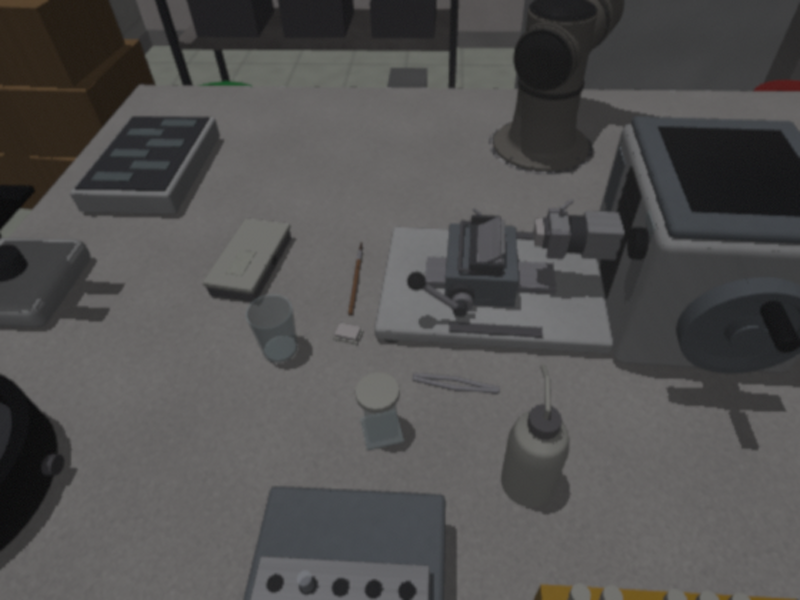

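View pics/m.png

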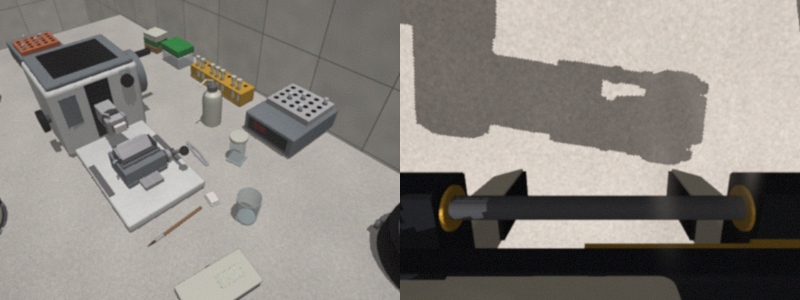

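The scene view shows the microtome plate at about (380–612, 228–350) in the 800-px frame, with the lever ball near (416,281). I'll crop both fixed views to get corner pixels.

Run:
```python
import cv2,numpy as np
a=cv2.imread("pics/scene0.png");b=cv2.imread("pics/side0.png")
def crop(im,x,y,w,h,s,n):
    c=cv2.resize(im[y:y+h,x:x+w],None,fx=s,fy=s,interpolation=cv2.INTER_CUBIC)
    c=np.clip(c*1.6,0,255).astype(np.uint8)
    for u in range((x+19)//20*20,x+w,20): cv2.putText(c,str(u),(int((u-x+.5)*s),10),0,.35,(0,0,255));cv2.line(c,(int((u-x+.5)*s),12),(int((u-x+.5)*s),18),(0,0,255))
    for v in range((y+19)//20*20,y+h,20): cv2.putText(c,str(v),(0,int((v-y+.5)*s)),0,.35,(0,0,255));cv2.line(c,(22,int((v-y+.5)*s)),(30,int((v-y+.5)*s)),(0,0,255))
    cv2.imwrite(n,c)
crop(a,258,138,180,112,4.4,"pics/c1.png")
crop(b,100,130,200,150,4,"pics/c2.png")
```

```text
(no output)
```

View pics/c1.png

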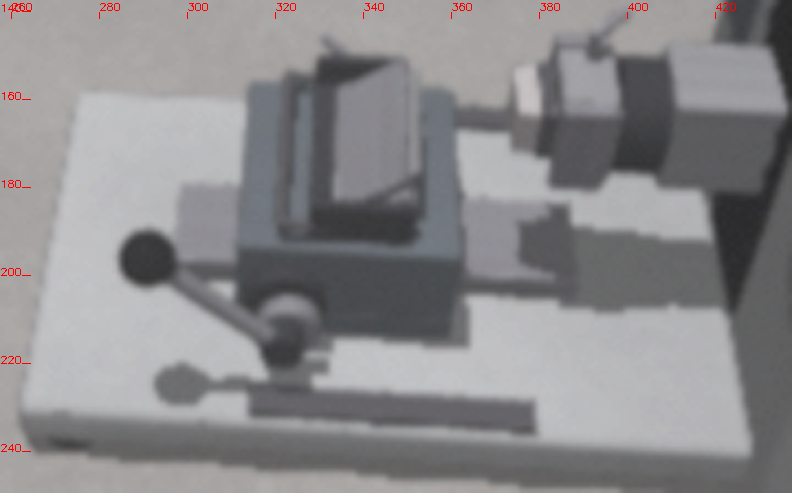

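View pics/c2.png

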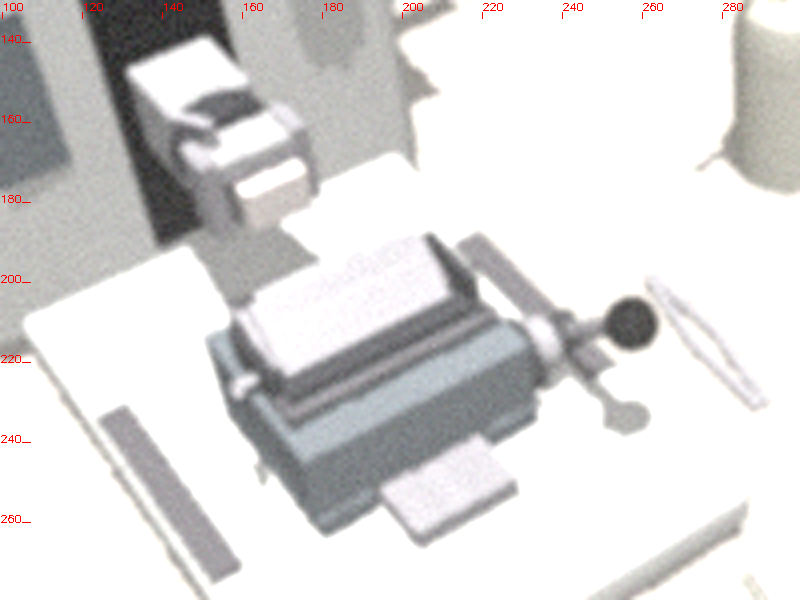

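The crops show the plate corners, carriage top corners, ball (scene ≈(291,196), side ≈(257.5,210)), blade line and wax face. Casting rays to get positions.

```bash
cat > h.py <<'E'
import numpy as np,cv2
from rig import arm
from scipy.spatial.transform import Rotation as R
def ray(n,uv,info=None):
    i=info or arm.camera_info(n);K=i["K"]
    d=np.array([(uv[0]-K[0,2])/K[0,0],-(uv[1]-K[1,2])/K[1,1],-1.])
    return np.array(i["position"]),R.from_quat(i["attitude"]).apply(d)
def onz(n,uv,z,info=None):
    p,d=ray(n,uv,info);return p+d*(z-p[2])/d[2]
def tri(rs):
    A=np.zeros((3,3));b=np.zeros(3)
    for p,d in rs:
        d=d/np.linalg.norm(d);M=np.eye(3)-np.outer(d,d);A+=M;b+=M@p
    x=np.linalg.solve(A,b)
    return x,[np.linalg.norm(np.cross(x-p,d/np.linalg.norm(d))) for p,d in rs]
E
cat > a.py <<'E'
from h import *
np.set_printoptions(precision=1,suppress=True)
S=lambda X,Y:(258+X/4.4-.5,138+Y/4.4-.5)
D=lambda X,Y:(100+X/4-.5,130+Y/4-.5)
for nm,f,n,X,Y,z in [("plate FL","S","scene",78,97,35),("plate FR","S","scene",23,412,35),("plate RR","S","scene",750,442,35),
 ("car FR top","S","scene",240,243,97),("car RR top","S","scene",460,258,97),("car FL top","S","scene",250,85,97),
 ("plate RL","D","side",22,322,35),("plate FR","D","side",745,502,35),("car FL top","D","side",298,460,97),("car FR top","D","side",520,350,97),
 ("bladeL","D","side",240,300,128),("bladeR","D","side",430,236,128),("bladeL","S","scene",412,60,128),("bladeR","S","scene",424,186,128),
 ("waxtopL","D","side",237,182,150),("waxtopR","D","side",308,160,150),("waxbotL","D","side",246,226,124),("waxbotR","D","side",312,196,124),
 ("wax topL","S","scene",515,66,150),("wax botR","S","scene",520,150,124),("wax topR","S","scene",516,97,150)]:
    print(nm,n,onz(n,(S if f=="S" else D)(X,Y),z))
print(tri([ray("scene",S(147,258)),ray("side",D(632,322))]))
E
python3 a.py
```

```text
plate FL scene [ 352.6 -305.6   35. ]
plate FR scene [ 596.  -312.7   35. ]
plate RR scene [599.4  39.5  35. ]
car FR top scene [ 535.8 -208.3   97. ]
car RR top scene [ 541.9 -102.2   97. ]
car FL top scene [ 414.2 -205.1   97. ]
plate RL side [355.5  47.1  35. ]
plate FR side [ 582.8 -319.2   35. ]
car FL top side [ 404.3 -201.5   97. ]
car FR top side [ 527.3 -209.9   97. ]
bladeL side [ 426.1 -118.   128. ]
bladeR side [ 524.1 -139.2  128. ]
bladeL scene [ 429.1 -122.5  128. ]
bladeR scene [ 525.2 -121.7  128. ]
waxtopL side [460.  -61.9 150. ]
waxtopR side [496.9 -70.2 150. ]
waxbotL side [457.3 -65.5 124. ]
waxbotR side [496.  -66.9 124. ]
wax topL scene [460.  -75.8 150. ]
wax botR scene [492.8 -72.7 124. ]
wax topR scene [484.  -77.5 150. ]
(array([ 569.6, -250.7,  119.4]), [np.float64(1.1704033647100882), np.float64(1.1704033647101282)])
```

Consistent picture: forward ≈ world +y, microtome origin ≈ (477,−164). The ball is at (570,−251,119), so the lever angle is ≈0.1. The push face is at y≈−209, the blade at y≈−122 and the wax at y≈−70. Next I lift clear of the housing, swing over and look from above.

step_arm --pt "0 0 56 0 0 0 0" --pt "0 0 56 0 0 0 0" --pt "0 0 56 0 0 0 0" --pt "0 0 56 0 0 0 0" --pt "20 -45 0 0 0 -0.92 0" --pt "20 -45 0 0 0 -0.92 0" --pt "20 -45 0 0 0 -0.92 0" --pt "20 -45 0 0 0 -0.92 0" --pt "20 -45 0 0 0 -0.92 0" --pt "20 -45 0 0 0 -0.92 0" --pt "20 -45 0 0 0 -0.92 0" --pt "20 -45 0 0 0 -0.92 0" --pt "20 -45 0 0 0 -0.92 0" --pt "20 -45 0 0 0 -0.92 0" --pt "20 -45 0 0 0 -0.92 0" --pt "20 -45 0 0 0 -0.92 0" --pt "20 -45 0 0 0 -0.92 0" --pt "20 -45 0 0 0 -0.92 0" --pt "20 -45 0 0 0 -0.92 0" --pt "20 -45 0 0 0 -0.92 0"

```text
t: 2.65
ee_pos: [482.9, -222.3, 450.5]
tool_rot: [0.718, 0.696, 0.0, -0.0]
wrist_force: [1.0, 0.9, 0.9]
width: 0.3
finger_force: 0.0
```

step_arm --pt "0 -5 -50 0 0 0 0" --pt "0 -5 -40 0 0 0 0" --pt "0 0 0 0 0 0 0"

```text
t: 3.02
ee_pos: [481.4, -230.4, 357.8]
tool_rot: [0.717, 0.697, -0.001, -0.004]
wrist_force: [-0.8, -0.0, -0.0]
width: 0.4
finger_force: 0.0
```

Run:
```python
from h import *
import pickle
i=arm.camera_info("wrist");im=arm.read_camera("wrist")[:,:,::-1]
pickle.dump(i,open("w1.pkl","wb"));cv2.imwrite("pics/w1r.png",im)
print(arm.observe()["ee_pos"],i["position"],R.from_quat(i["attitude"]).as_matrix())
cv2.imwrite("pics/w1.png",cv2.resize(im,(800,600),interpolation=cv2.INTER_CUBIC))
```

```text
[ 482.28452723 -230.63143775  360.51776562] [ 483.01167447 -161.0322036   515.62038863] [[ 0.99955354  0.02646608  0.0138657 ]
 [-0.02914184  0.96597779  0.25697794]
 [-0.00659276 -0.25726728  0.96631779]]
```

View pics/w1.png

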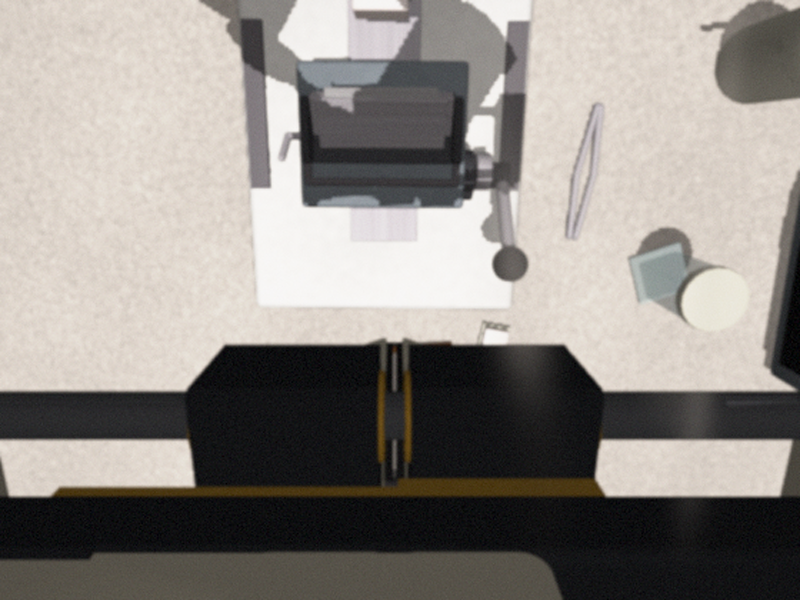

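The wrist view shows ball (357,185), face bottom edge row ≈145 (560-px frame), plate front corners (180.6,214)/(357,214), wax just at the top border. Measuring from these.

Run:
```python
from h import *
import pickle
np.set_printoptions(precision=1,suppress=True)
i=pickle.load(open("w1.pkl","rb"))
for n,u,v,z in [("ball",510,264,119.4),("plFL",258,306,35),("plFR",510,306,35),("faceLtop",304,206,97),("faceRtop",464,207,97),("carRLtop",298,62,97),("carRRtop",467,62,97),("bladeL",318,88,128),("bladeR",456,92,128),("waxbotL",355,10,124),("waxbotR",410,12,124),("hub",480,170,64),("bottle",790,60,150),("forcepsTop",600,105,5)]:
    print(n,onz("wrist",(u*.7-.15,v*.7-.15),z,i))
b=onz("wrist",(356.9,184.7),119.4,i)
S=lambda X,Y:(258+X/4.4-.5,138+Y/4.4-.5)
D=lambda X,Y:(100+X/4-.5,130+Y/4-.5)
print(tri([ray("scene",S(147,258)),ray("side",D(632,322)),ray("wrist",(356.9,184.7),i)]))
```

```text
ball [ 567.9 -249.2  119.4]
plFL [ 344.1 -302.8   35. ]
plFR [ 587.2 -309.4   35. ]
faceLtop [ 406.9 -202.2   97. ]
faceRtop [ 534.7 -206.6   97. ]
carRLtop [410.3 -95.4  97. ]
carRRtop [536.4 -99.2  97. ]
bladeL [ 428.4 -117.5  128. ]
bladeR [ 524.9 -123.   128. ]
waxbotL [456.4 -68.  124. ]
waxbotR [493.9 -70.3 124. ]
hub [ 552.2 -179.4   64. ]
bottle [ 738.7 -112.1  150. ]
forcepsTop [ 671.4 -126.3    5. ]
(array([ 569. , -250.2,  118.7]), [np.float64(1.6168044877523426), np.float64(1.0814681454814596), np.float64(1.1342688789127475)])
```

step_arm --pt "30 -25 0 0 0 0 0" --pt "30 -25 0 0 0 0 0" --pt "28 -20 -10 0 0 0 0" --pt "0 0 -50 0 0 0 0" --pt "0 0 -50 0 0 0 0" --pt "0 0 -50 0 0 0 0" --pt "0 0 -50 0 0 0 0" --pt "0 0 -30 0 0 0 0" --pt "0 0 -10 0 0 0 0" --pt "0 0 0 0 0 0 0"

```text
t: 4.32
ee_pos: [571.6, -301.2, 112.3]
tool_rot: [0.717, 0.697, 0.0, 0.001]
wrist_force: [-1.0, -0.6, -0.4]
width: 0.4
finger_force: 0.0
```

step_arm --pt "0 8 0 0 0 0 0" --pt "0 8 0 0 0 0 0" --pt "0 4 0 0 0 0 0" --pt "0 4 0 0 0 0 0" --pt "0 3 0 0 0 0 0" --pt "0 3 2 0 0 0 0" --pt "0 3 2 0 0 0 0" --pt "0 0 0 0 0 0 0"

```text
t: 5.32
ee_pos: [570.8, -269.4, 116.0]
tool_rot: [0.717, 0.697, -0.0, 0.002]
wrist_force: [-1.2, -4.5, 2.5]
width: 0.5
finger_force: 2.7
```

step_arm --pt "0 5 3 0 0 0 0" --pt "0 5 3 0 0 0 0" --pt "0 5 3 0 0 0 0" --pt "0 5 3 0 0 0 0" --pt "0 5 2 0 0 0 0" --pt "0 5 2 0 0 0 0" --pt "0 5 2 0 0 0 0" --pt "0 5 1 0 0 0 0" --pt "0 5 1 0 0 0 0" --pt "0 5 1 0 0 0 0" --pt "0 5 0 0 0 0 0" --pt "0 5 0 0 0 0 0" --pt "0 5 0 0 0 0 0" --pt "0 5 0 0 0 0 0" --pt "0 5 -1 0 0 0 0" --pt "0 0 0 0 0 0 0"

```text
t: 7.32
ee_pos: [570.3, -192.0, 134.5]
tool_rot: [0.717, 0.697, 0.0, -0.001]
wrist_force: [1.1, 0.8, -0.8]
width: 0.5
finger_force: 0.0
```

Run:
```python
from h import *
a=arm.read_camera("scene")[:,:,::-1];b=arm.read_camera("side")[:,:,::-1]
def f(im,x,y,w,h,s):
    c=np.clip(im[y:y+h,x:x+w]*1.6,0,255).astype(np.uint8);return cv2.resize(c,(400,400),interpolation=cv2.INTER_CUBIC)
cv2.imwrite("pics/l1.png",np.hstack([f(a,260,110,140,140,0),f(b,180,120,140,140,0)]))
```

```text
(no output)
```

View pics/l1.png

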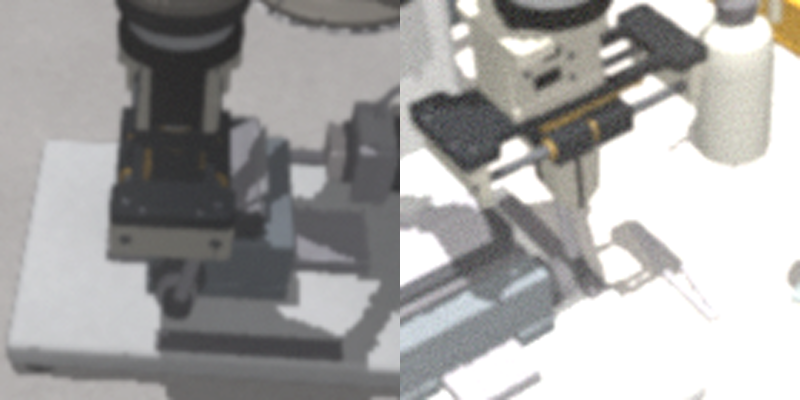

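The views show the lever arm leaning slightly forward ahead of the finger, with the ball hidden behind the gripper and the carriage unmoved. I'll continue gently.

step_arm --pt "0 4 0 0 0 0 0" --pt "0 3 -1 0 0 0 0" --pt "0 3 -1 0 0 0 0" --pt "0 3 -1 0 0 0 0"

```text
t: 7.92
ee_pos: [570.7, -179.6, 131.9]
tool_rot: [0.717, 0.697, 0.0, 0.0]
wrist_force: [0.9, -1.8, 1.3]
width: 0.4
finger_force: 0.8
```

step_arm --pt "0 3 -1 0 0 0 0" --pt "0 0 0 0 0 0 0" --pt "0 -8 0 0 0 0 0" --pt "0 -20 0 0 0 0 0" --pt "0 0 45 0 0 0 0" --pt "0 0 50 0 0 0 0" --pt "-30 15 25 0 0 0 0" --pt "-30 15 0 0 0 0 0" --pt "-32 15 0 0 0 0 0" --pt "0 0 0 0 0 0 0" --pt "0 0 0 0 0 0 0"

```text
t: 9.3
ee_pos: [479.1, -160.9, 251.1]
tool_rot: [0.717, 0.697, 0.0, 0.001]
wrist_force: [0.4, -0.1, 0.1]
width: 0.4
finger_force: 0.0
```

Run:
```python
from h import *
import pickle
i=arm.camera_info("wrist");im=arm.read_camera("wrist")[:,:,::-1]
pickle.dump(i,open("w2.pkl","wb"));cv2.imwrite("pics/w2r.png",im)
print(arm.observe()["ee_pos"],i["position"])
cv2.imwrite("pics/w2.png",cv2.resize(im[0:260,100:450],None,fx=2.25,fy=2.25,interpolation=cv2.INTER_CUBIC))
```

```text
[ 479.29325316 -160.84681305  250.83584487] [479.66731991 -90.84610304 408.6223603 ]
```

View pics/w2.png

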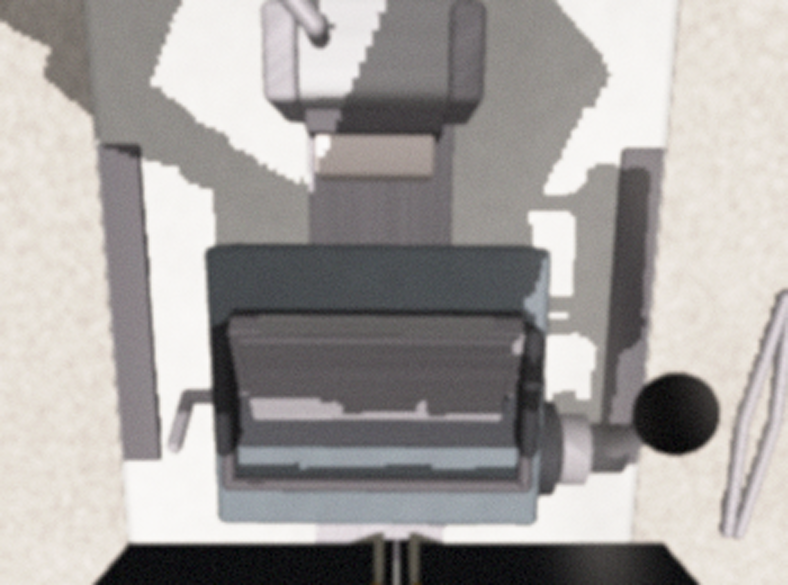

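The view shows the lever over, with the ball at crop (676,413). The wax's front edge is at crop rows 135–178, the blade/holder front line at row ≈318, and the carriage front top edge at row ≈522.

Run:
```python
from h import *
import pickle
np.set_printoptions(precision=1,suppress=True)
i=pickle.load(open("w2.pkl","rb"));im=cv2.imread("pics/w2r.png")
P=lambda X,Y:(100+X/2.25-.25,Y/2.25-.25)
for n,u,v,z in [("ball",676,413,142),("faceLtop",220,520,97),("faceRtop",536,522,97),("carRL",208,247,97),("carRR",548,247,97),("edgeL",232,316,128),("edgeR",524,316,128),("waxL178",318,178,124),("waxR178",433,178,124),("waxL178",318,178,150),("waxR178",433,178,150),("waxM135",375,135,150)]:
    print(n,onz("wrist",P(u,v),z,i))
g=cv2.cvtColor(im,6).astype(int)
print("wax col",[int(x) for x in g[52:92,262:282].mean(1)])
print("blade col",[int(x) for x in g[130:160,250:280].mean(1)])
```

```text
ball [ 571.3 -151.6  142. ]
faceLtop [ 405.8 -200.5   97. ]
faceRtop [ 533.  -205.1   97. ]
carRL [410.5 -94.   97. ]
carRR [535.8 -97.7  97. ]
edgeL [ 423.5 -116.6  128. ]
edgeR [ 522.5 -119.5  128. ]
waxL178 [454.7 -72.8 124. ]
waxR178 [492.6 -73.9 124. ]
waxL178 [457.  -74.4 150. ]
waxR178 [491.4 -75.5 150. ]
waxM135 [474.5 -62.9 150. ]
wax col [64, 65, 64, 64, 63, 60, 60, 84, 127, 153, 161, 162, 161, 160, 160, 159, 159, 158, 158, 156, 155, 155, 155, 151, 144, 128, 106, 96, 100, 109, 113, 114, 114, 113, 114, 114, 113, 113, 113, 114]
blade col [77, 78, 77, 78, 78, 78, 72, 57, 43, 49, 73, 92, 98, 97, 95, 95, 96, 94, 90, 91, 98, 104, 100, 90, 86, 86, 86, 87, 88, 87]
```

step_arm --pt "-8 -28 0 0 0 0 0" --pt "-8 -28 0 0 0 0 0" --pt "-8 -28 0 0 0 0 0" --pt "0 0 -45 0 0 0 0" --pt "0 0 -45 0 0 0 0" --pt "0 0 -45 0 0 0 0" --pt "0 0 -30 0 0 0 0" --pt "0 0 -13 0 0 0 0" --pt "0 8 0 0 0 0 0" --pt "0 6 0 0 0 0 0" --pt "0 4 0 0 0 0 0" --pt "0 0 0 0 0 0 0"

```text
t: 10.85
ee_pos: [455.0, -225.6, 73.6]
tool_rot: [0.717, 0.697, 0.0, 0.001]
wrist_force: [0.2, 0.2, -0.2]
width: 0.3
finger_force: 0.0
```

step_arm --pt "0 4 0 0 0 0 0" --pt "0 3 0 0 0 0 0" --pt "0 2 0 0 0 0 0" --pt "0 2 0 0 0 0 0" --pt "0 0 0 0 0 0 0"

```text
t: 11.48
ee_pos: [454.6, -215.7, 72.7]
tool_rot: [0.717, 0.697, -0.001, 0.001]
wrist_force: [-0.7, -5.2, -1.4]
width: 0.6
finger_force: 2.4
```

step_arm --pt "0 4 0 0 0 0 0" --pt "0 4 0 0 0 0 0" --pt "0 4 0 0 0 0 0" --pt "0 4 0 0 0 0 0" --pt "0 4 0 0 0 0 0" --pt "0 4 0 0 0 0 0" --pt "1 3 0 0 0 0 0" --pt "0 3 0 0 0 0 0" --pt "0 1 0 0 0 0 0" --pt "0 0 0 0 0 0 0" --pt "0 0 0 0 0 0 0"

```text
t: 12.85
ee_pos: [455.7, -185.5, 72.8]
tool_rot: [0.717, 0.697, -0.001, 0.001]
wrist_force: [-0.7, -8.1, -1.3]
width: 0.4
finger_force: 3.9
```

Run:
```python
from h import *
import pickle
i=arm.camera_info("wrist");im=arm.read_camera("wrist")[:,:,::-1]
pickle.dump(i,open("w3.pkl","wb"));cv2.imwrite("pics/w3r.png",im)
print(arm.observe()["ee_pos"],i["position"])
a=arm.read_camera("scene")[:,:,::-1]; cv2.imwrite("pics/s3r.png",a)
a=np.clip(a[130:205,300:400]*1.8,0,255).astype(np.uint8)
cv2.imwrite("pics/w3.png",np.hstack([cv2.resize(im[0:210,130:430],(430,300),interpolation=cv2.INTER_CUBIC),cv2.resize(a,(370,300),interpolation=cv2.INTER_CUBIC)]))
```

```text
[ 455.66832386 -185.45465264   72.77907719] [ 456.22574828 -115.05263982  230.20071571]
```

View pics/w3.png

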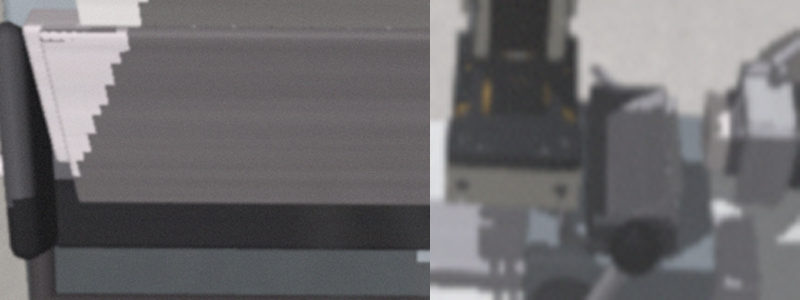

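Wrist view is too close to show the wax, so I'll back off and look from straight above the gap.

step_arm --pt "0 -8 0 0 0 0 0" --pt "0 -20 0 0 0 0 0" --pt "0 0 45 0 0 0 0" --pt "0 0 45 0 0 0 0" --pt "0 0 30 0 0 0 0" --pt "7 20 0 0 0 0 0" --pt "7 25 0 0 0 0 0" --pt "6 20 0 0 0 0 0" --pt "0 0 0 0 0 0 0" --pt "0 0 0 0 0 0 0"

```text
t: 14.2
ee_pos: [475.6, -147.7, 192.8]
tool_rot: [0.717, 0.697, -0.0, 0.0]
wrist_force: [0.2, -0.1, -0.9]
width: 0.4
finger_force: 0.0
```

Run:
```python
from h import *
import pickle
i=arm.camera_info("wrist");im=arm.read_camera("wrist")[:,:,::-1]
pickle.dump(i,open("w4.pkl","wb"));cv2.imwrite("pics/w4r.png",im)
print(arm.observe()["ee_pos"],i["position"])
cv2.imwrite("pics/w4.png",cv2.resize(im[0:200,140:420],None,fx=2.85,fy=2.85,interpolation=cv2.INTER_CUBIC))
```

```text
[ 475.46429721 -147.79371744  192.72372312] [476.18295987 -77.69396288 350.33120101]
```

View pics/w4.png

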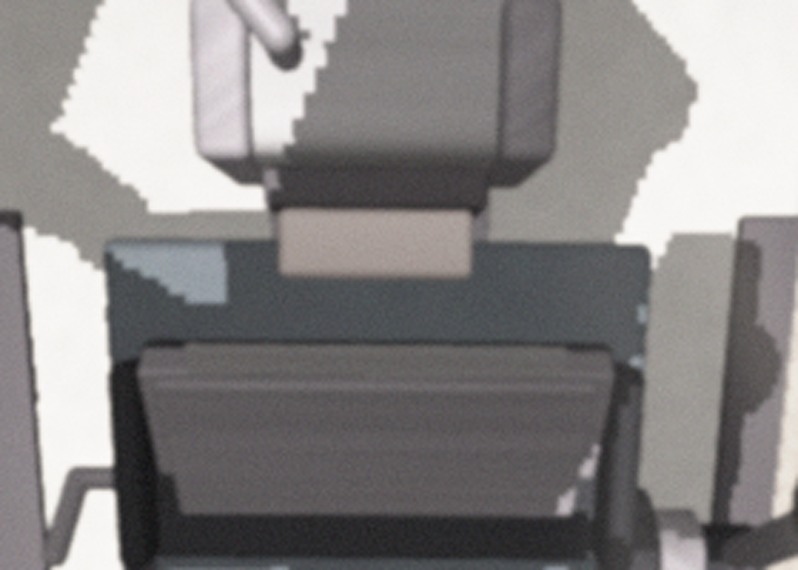

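The view shows the wax front edge at crop row ≈277 (columns 280–472) and the 80 mm blade edge at row ≈345 (columns 185–570).

Run:
```python
from h import *
import pickle
np.set_printoptions(precision=1,suppress=True)
i=pickle.load(open("w4.pkl","rb"));g=cv2.cvtColor(cv2.imread("pics/w4r.png"),6).astype(int)
print([(r,int(g[r,220:300].mean())) for r in range(92,136)])
P=lambda X,Y:(140+X/2.85-.3,Y/2.85-.3)
for n,u,v,z in [("wL150",280,277,150),("wR150",472,277,150),("wL124",280,277,124),("wR124",472,277,124),("eL",185,344,128),("eR",570,344,128),("e@350",375,350,128)]: print(n,onz("wrist",P(u,v),z,i))
```

```text
[(92, 138), (93, 136), (94, 132), (95, 123), (96, 109), (97, 93), (98, 83), (99, 80), (100, 79), (101, 79), (102, 79), (103, 79), (104, 79), (105, 79), (106, 79), (107, 79), (108, 79), (109, 79), (110, 79), (111, 79), (112, 79), (113, 79), (114, 79), (115, 79), (116, 79), (117, 79), (118, 73), (119, 62), (120, 66), (121, 88), (122, 100), (123, 101), (124, 99), (125, 97), (126, 97), (127, 97), (128, 98), (129, 99), (130, 98), (131, 95), (132, 94), (133, 97), (134, 104), (135, 107)]
wL150 [456.2 -73.9 150. ]
wR150 [491.8 -75.  150. ]
wL124 [453.7 -73.4 124. ]
wR124 [493.9 -74.6 124. ]
eL [433.4 -86.4 128. ]
eR [514.  -88.7 128. ]
e@350 [473.1 -88.8 128. ]
```

Gap ≈13 mm now; push 8 mm more.

step_arm --pt "-7 -20 0 0 0 0 0" --pt "-7 -25 0 0 0 0 0" --pt "-6 -20 0 0 0 0 0" --pt "0 0 -45 0 0 0 0" --pt "0 0 -45 0 0 0 0" --pt "0 0 -30 0 0 0 0" --pt "0 10 0 0 0 0 0" --pt "0 10 0 0 0 0 0" --pt "0 5 0 0 0 0 0" --pt "0 2 0 0 0 0 0" --pt "0 2 0 0 0 0 0" --pt "0 2 0 0 0 0 0" --pt "0 2 0 0 0 0 0" --pt "0 1 0 0 0 0 0" --pt "0 1 0 0 0 0 0" --pt "0 0 0 0 0 0 0" --pt "0 0 0 0 0 0 0"

```text
t: 16.38
ee_pos: [456.5, -179.0, 74.1]
tool_rot: [0.717, 0.697, -0.0, 0.003]
wrist_force: [-2.0, -8.4, 2.5]
width: 0.4
finger_force: 4.1
```

step_arm --pt "0 1 0 0 0 0 0" --pt "0 0.5 0 0 0 0 0" --pt "0 0 0 0 0 0 0" --pt "0 0 0 0 0 0 0"

```text
t: 16.88
ee_pos: [456.6, -177.6, 74.1]
tool_rot: [0.717, 0.697, -0.0, 0.003]
wrist_force: [-1.9, -8.5, 1.3]
width: 0.4
finger_force: 4.3
```

step_arm --pt "0 -8 0 0 0 0 0" --pt "0 -20 0 0 0 0 0" --pt "0 0 45 0 0 0 0" --pt "0 0 45 0 0 0 0" --pt "0 0 30 0 0 0 0" --pt "7 20 0 0 0 0 0" --pt "7 20 0 0 0 0 0" --pt "6 18 0 0 0 0 0" --pt "0 0 0 0 0 0 0" --pt "0 0 0 0 0 0 0"

```text
t: 18.12
ee_pos: [475.5, -146.2, 192.7]
tool_rot: [0.717, 0.697, -0.0, 0.0]
wrist_force: [-0.3, -0.2, -0.9]
width: 0.5
finger_force: 0.0
```

```bash
cat > gap.py <<'E'
from h import *
np.set_printoptions(precision=1,suppress=True)
i=arm.camera_info("wrist");im=arm.read_camera("wrist")[:,:,::-1]
import sys;cv2.imwrite(sys.argv[1],im)
g=cv2.cvtColor(np.ascontiguousarray(im),6).astype(int)
print(arm.observe()["ee_pos"])
w0=onz("wrist",(0,0),128,i)
for r in range(84,124): print(r,int(g[r,220:300].mean()),onz("wrist",(260,r),150,i)[1].round(1),onz("wrist",(260,r),128,i)[1].round(1),end=" | ")
E
python3 gap.py pics/g1.png
```

```text
[ 475.4 -146.3  192.7]
84 141 -66.2 -65.2 | 85 141 -66.7 -65.7 | 86 141 -67.2 -66.3 | 87 140 -67.7 -66.8 | 88 139 -68.2 -67.4 | 89 139 -68.8 -67.9 | 90 139 -69.3 -68.5 | 91 138 -69.8 -69.1 | 92 138 -70.3 -69.6 | 93 137 -70.8 -70.2 | 94 137 -71.3 -70.7 | 95 137 -71.8 -71.3 | 96 135 -72.3 -71.9 | 97 131 -72.8 -72.4 | 98 122 -73.3 -73.0 | 99 108 -73.8 -73.5 | 100 92 -74.3 -74.1 | 101 82 -74.8 -74.7 | 102 79 -75.3 -75.2 | 103 79 -75.8 -75.8 | 104 79 -76.4 -76.4 | 105 79 -76.9 -77.0 | 106 79 -77.4 -77.5 | 107 79 -77.9 -78.1 | 108 79 -78.4 -78.7 | 109 85 -78.9 -79.2 | 110 96 -79.5 -79.8 | 111 101 -80.0 -80.4 | 112 100 -80.5 -81.0 | 113 98 -81.0 -81.5 | 114 96 -81.5 -82.1 | 115 96 -82.0 -82.7 | 116 97 -82.6 -83.3 | 117 97 -83.1 -83.8 | 118 99 -83.6 -84.4 | 119 98 -84.1 -85.0 | 120 96 -84.7 -85.6 | 121 95 -85.2 -86.2 | 122 96 -85.7 -86.8 | 123 102 -86.2 -87.3 |
```

Gap ≈5.6 mm. Now to the housing side of the ball.

step_arm --pt "25 0 12 0 0 0 0" --pt "38 0 12 0 0 0 0" --pt "38 10 0 0 0 0 0" --pt "0 32 0 0 0 0 0" --pt "0 32 0 0 0 0 0" --pt "0 0 -35 0 0 0 0" --pt "0 0 -35 0 0 0 0" --pt "0 0 -14 0 0 0 0" --pt "0 0 0 0 0 0 0"

```text
t: 19.3
ee_pos: [576.3, -71.9, 132.2]
tool_rot: [0.717, 0.697, -0.0, -0.001]
wrist_force: [-0.1, 0.3, -0.0]
width: 0.3
finger_force: 0.0
```

step_arm --pt "0 -8 3 0 0 0 0" --pt "0 -6 3 0 0 0 0" --pt "0 -5 2 0 0 0 0" --pt "0 -5 2 0 0 0 0" --pt "0 -5 1 0 0 0 0" --pt "0 -5 1 0 0 0 0" --pt "0 -5 1 0 0 0 0" --pt "0 -5 0 0 0 0 0" --pt "0 -5 0 0 0 0 0" --pt "0 -5 0 0 0 0 0" --pt "0 -5 0 0 0 0 0" --pt "0 -5 -1 0 0 0 0"

```text
t: 20.8
ee_pos: [576.6, -135.7, 144.7]
tool_rot: [0.717, 0.697, 0.0, 0.0]
wrist_force: [0.5, 2.1, 0.3]
width: 0.5
finger_force: 0.9
```

step_arm --pt "0 -5 -1 0 0 0 0" --pt "0 -5 -1 0 0 0 0" --pt "0 -5 -2 0 0 0 0" --pt "0 -5 -2 0 0 0 0" --pt "0 -5 -2 0 0 0 0" --pt "0 -4 -2 0 0 0 0" --pt "0 -4 -2 0 0 0 0" --pt "0 -4 -3 0 0 0 0" --pt "0 -4 -3 0 0 0 0" --pt "0 -3 -3 0 0 0 0" --pt "0 -3 -3 0 0 0 0" --pt "0 -3 -3 0 0 0 0" --pt "0 0 0 0 0 0 0"

```text
t: 22.42
ee_pos: [576.4, -185.6, 117.4]
tool_rot: [0.717, 0.697, -0.0, -0.0]
wrist_force: [0.0, -0.0, 0.2]
width: 0.0
finger_force: 0.1
```

step_arm --pt "0 -3 -2 0 0 0 0" --pt "0 -3 -2 0 0 0 0" --pt "0 -2 -1 0 0 0 0" --pt "0 -2 0 0 0 0 0" --pt "0 0 0 0 0 0 0"

```text
t: 23.05
ee_pos: [576.2, -191.9, 112.2]
tool_rot: [0.717, 0.697, 0.001, -0.003]
wrist_force: [0.5, 13.1, 1.7]
width: 0.9
finger_force: 7.0
```

The stop is reached (13 N). Back off, rise and look.

step_arm --pt "0 8 0 0 0 0 0" --pt "0 6 5 0 0 0 0" --pt "0 0 40 0 0 0 0" --pt "0 0 40 0 0 0 0" --pt "-33 10 0 0 0 0 0" --pt "-33 10 0 0 0 0 0" --pt "-34 10 -2 0 0 0 0" --pt "0 0 0 0 0 0 0" --pt "0 0 0 0 0 0 0"

```text
t: 24.18
ee_pos: [477.5, -152.0, 196.6]
tool_rot: [0.717, 0.697, 0.0, 0.001]
wrist_force: [-0.6, -0.1, -0.1]
width: 0.5
finger_force: 0.0
```

```bash
python3 gap.py pics/g2.png
python3 - <<'E'
from h import *
a=arm.read_camera("scene")[:,:,::-1];b=cv2.imread("pics/g2.png")
c=np.clip(a[150:250,270:403]*1.6,0,255).astype(np.uint8)
cv2.imwrite("pics/f.png",np.hstack([cv2.resize(b,(400,300)),cv2.resize(c,(400,300),interpolation=cv2.INTER_CUBIC)]))
E
```

```text
[ 477.6 -152.   196.3]
84 140 -71.9 -70.8 | 85 138 -72.4 -71.4 | 86 133 -72.9 -72.0 | 87 123 -73.4 -72.5 | 88 108 -73.9 -73.1 | 89 94 -74.4 -73.7 | 90 85 -75.0 -74.2 | 91 79 -75.5 -74.8 | 92 79 -76.0 -75.4 | 93 79 -76.5 -75.9 | 94 78 -77.0 -76.5 | 95 78 -77.5 -77.1 | 96 78 -78.0 -77.6 | 97 78 -78.6 -78.2 | 98 80 -79.1 -78.8 | 99 87 -79.6 -79.4 | 100 96 -80.1 -79.9 | 101 101 -80.6 -80.5 | 102 99 -81.2 -81.1 | 103 97 -81.7 -81.7 | 104 95 -82.2 -82.2 | 105 95 -82.7 -82.8 | 106 95 -83.2 -83.4 | 107 96 -83.8 -84.0 | 108 97 -84.3 -84.6 | 109 97 -84.8 -85.1 | 110 96 -85.3 -85.7 | 111 94 -85.9 -86.3 | 112 95 -86.4 -86.9 | 113 101 -86.9 -87.5 | 114 105 -87.5 -88.1 | 115 101 -88.0 -88.7 | 116 92 -88.5 -89.2 | 117 87 -89.0 -89.8 | 118 86 -89.6 -90.4 | 119 86 -90.1 -91.0 | 120 87 -90.6 -91.6 | 121 87 -91.2 -92.2 | 122 88 -91.7 -92.8 | 123 88 -92.3 -93.4 |
```

View pics/f.png

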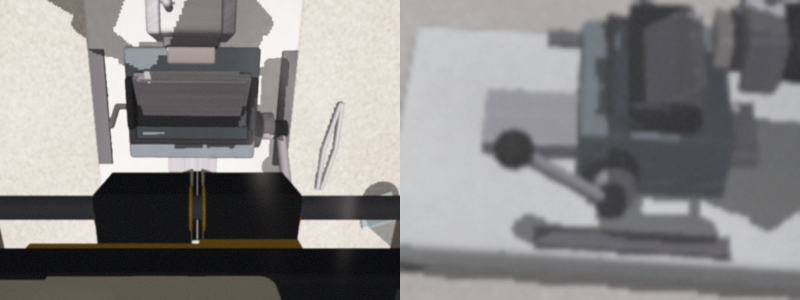

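Gap unchanged at ≈5.6 mm. The ball is at scene ≈(307.3,199.7); checking the lever angle before handing in.

Run:
```python
from h import *
b=onz("scene",(270+113.5*133/400-.4,150+150/3-.3),113);print(b)
s=np.clip((-148-b[1])/85,-1,1);print("angle",np.radians(55)-np.arcsin(s))
```

```text
[ 573.18588518 -217.74406838  113.        ]
angle -0.002386326910948422
```

```bash
python3 -c "
from rig import arm
print(arm.finish_job())"
```

```text
the job is handed in; nothing more can be done
None
```

The job is handed in: the carriage is clamped with the blade's edge about 5.6 mm short of the wax. The lever measures fully back at about 0 rad, and I steered clear of the blade, the wax and the bystanders; no verdict came back.

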